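# Set a length stop to a sample batten and lock its cam lever

## Robot

A 6-joint arm with a two-finger parallel gripper is mounted at the origin on the work surface. World frame = base frame: x ahead of the robot, y to its left, z up, the work surface at z = 0. Lengths are in m, angles in degrees, forces in N, time in s.
With the tool pointing down it reaches from about 0.3 to 0.75 m from the base axis. Payload 8.5 kg.
Tool frame: the origin (TCP) lies on the mounting face of the last link; the fingertips stand tip_extent ahead of it and the grasp point (between the pads) lies 155 mm ahead of it (tip_extent is the distance from the TCP to the fingertips, in m); z points along the fingers, y is the line along which they close (so a half turn about z gives the same grasp; the last joint's range is limited). The gripper opens to 85 mm and grips with 20 to 120 N. Pads are 22 mm wide; open, the fingers measure 114 mm over their backs; the gripper's body (76 mm by 85 mm) begins 54 mm behind the grasp point. The pads swing forward as they close: fully open they stand 13 mm farther back than shut.
Start: joints at [54.586, 21.807, 74.336, -0, 83.858, -12.336], TCP at [0.216, 0.506, 0.405] pointing down, gripper open.
Joint ranges: [-178.18, 178.18], [-50.72, 133.34], [12.68, 142.11], [-81.47, 261.47], [9.98, 163.14], [-165.26, 165.26]. Speed limits (degrees/s): [136.94, 136.94, 180, 180, 180, 180].

## Interface

Orientations are given as a 3x3 rotation matrix whose columns are the frame's x, y, z axes.
In Python, from rig import observe, get_image, camera_params, close_job, tip_extent gives the robot as it stands.
- The arm moves only by the shell command python3 -m creep 'ROWS' [FORCE]. ROWS is JSON, a list of rows, each an object with "jaw": the gripper's target within -1 to 1 (shut at 1, half-way at 0, fully open at -1); "travel": the shift along the world's x, y, z in mm, a list of three; "roll": the turn about the world's z in rad. A call has 1 to 12 rows; each row is the pose to reach, as a shift and turn from the pose commanded when the call began; what a row does not reach only later rows make up. A row lasts 1/10 s, in which the tool goes at most 50 mm and 8.59 degrees, less where a joint would pass 70% of its speed; a pose out of reach is approached as far as the arm can. A call with a gripper value outside its range is refused whole. The fingers move at their own pace and stop on an object; FORCE is the grip in N (left out, the last holds). Time passes only in rows, so rows that repeat a pose let the fingers close. It gives the time, the measured TCP pose, the force, the opening and the grip force at its end, in the units of the state.
- observe(): the state, without advancing time (a new reading comes with each control period).
- get_image(name): name is "scene" or "top" or "wrist"; returns (picture, depth): 400x640x3 uint8, red, green, blue; 400x640 float32, m along the optical axis (not along the pixel's ray), 0 where there is no reading.
- camera_params(name): a dict with "mtx" (3x3 intrinsics, pixels), "dist_coeffs" ([k1, k2, p1, p2, k3] as OpenCV has them; the pictures are not rectified), "extrinsics" (4x4, takes a point from camera to world coordinates). Camera axes: x right, y down, z forward; pixel columns grow to the right and rows downward; lengths in m; the calibration is good to about 2 mm. A picture is of the moment at which its call begins: read the wrist's pose just before it. camera_params takes no time and is no camera call; for the wrist camera it gives the pose at the moment of the call.
- close_job(): hands the job in; it is judged then, once.
The state is a dict: "time_s": time; "q": joint angles; "qvel": joint speeds; "joint_efforts": joint torques, N m; "position": TCP position; "tool_rot": TCP orientation; "ft_force": force on the tool from outside, world axes, zero at the start; "wrist_torque": the same for the moment, N m; "grip_width": finger opening in m; "gripper_force": force on a finger pad.
Only numpy, scipy, OpenCV 4.12 (cv2) and the standard library are available. Lean on these libraries where they do the work, as an engineer would, in place of code of your own. Each camera call takes 0.05 s, during which the arm holds its last target. There are 200 camera calls.

## Task

Set the jig's length stop to the green sample batten: flip the red cam lever up to free the yellow stop, lay the sample flat and right way up in the jig's channel with one end against the blue end block, slide the stop snug against its other end, and only then flip the lever fully down to clamp it. Leave the sample in the jig, let go of everything, and leave all the other things on the bench standing and lying where they are.

Things in the scene. Friction and masses are not known exactly. Their poses are not given: they have to be found in the camera images.
- station: Length-stop jig fixed on the bench. Jig frame: x away from the robot at yaw 0, y along the rail, z up, origin on the bench surface. Plywood bed x -93 to +82, y -185 to +185 mm, top z = 18. Aluminium rail x +35 to +65, y -185 to +160, top z = 55. Blue end block x -88 to +68, y +160 to +184, top z = 62.
- channel (a point): Middle of the channel's floor (bed top), jig frame (-40, 10, 18) mm, axes as the jig's. Two aluminium strips 6 mm high, inner faces at x = -66 and -14, from the end block to y = -140, make a channel 52 mm wide along y in which the sample lies.
- end_face (a point): Point on the blue end block's face, jig frame (-40, +160, 39) mm; the face looks to jig -y, towards the stop. One end of the sample belongs against it. Axes as the jig's.
- stop (a joint): Distance in m from the end block's face to the sliding stop's face, 0 to 0.27; grows as the stop moves towards jig -y. Free, it drags with about 2.5 N; with the lever down the cam presses on the rail and holds it firmly; it is free with the lever above about 0.3 rad.
- stop_face (a point): Point on the sliding stop's face, jig x = -40, z = 43 mm; looks to jig +y; axes as the jig's. The yellow arm: x -76 to +24, z 29 to 57, from the face to 30 mm behind (-y). The dark carriage on the rail: x +24 to +76, from the face to 50 mm behind, top z = 64, with two lever cheeks, x 35 to 65, up to z = 86.
- lever_pivot (a point): Hinge of the cam lever, on the carriage: jig x = +50, z = 74 mm, 25 mm behind (-y of) the stop face. Hinge axis parallel to the rail (jig y).
- lever (a joint): Angle of the cam lever, rad: 0 = fully down, lying level towards the robot (jig -x), clamped (so it starts); grows as its end rises; 1.571 = straight up; 1.75 = leaning slightly back, end stop. Stays where it is left: about 0.15 N m of friction, some 0.3 N m needed to close it below 0.2 rad, where the cam bites.
- lever_grip (a point): Middle of the red lever handle, 56 mm long, 18 mm wide along the rail, 14 mm thick. At lever angle a it lies, from the pivot, at jig x = -84 cos a + 16 sin a, z = 84 sin a + 16 cos a (mm): lever down, 84 mm towards jig -x and 90 mm above the bench. The handle ends 112 mm from the pivot.
- sample: The sample batten, painted green with bare ends: 150 mm long (its x), 40 mm wide (y), 42 mm high (z); 0.1 to 0.2 kg; origin at the centre of its underside. Starts loose on the bench, to the right of the jig (seen from the robot), in one of three places among the other two battens.
- white_batten: Bystander: white batten 120 x 40 x 42 mm (x, y, z), origin at the centre of its underside.
- oak_batten: Bystander: dark brown batten 180 x 40 x 42 mm (x, y, z), origin at the centre of its underside.
- oil_bottle: Bystander: yellow plastic bottle, 56 mm diameter, 150 mm high, origin at its foot.
- paint_can: Bystander: can with blue label, 80 mm diameter, 95 mm high, origin at its foot.
- mug: Bystander: white mug, 76 mm diameter, 85 mm high, handle to its +y, origin at its foot.
- hammer: Bystander: hammer lying on the bench, 260 mm long along its x, handle to -x.
- screw_jar: Bystander: amber jar, 70 mm diameter, 80 mm high, origin at its foot.

How it is judged:
By the outcome, as a careful person would: the job done as asked, in the order asked, and still so for the second after the job is handed in, with the robot touching nothing.
It also fails if it takes over 72 s, if anything falls off the work surface, if the arm or the gripper's body presses on something with over 40 N, if the wrist force passes 120 N, or if a joint passes its speed limit or range.

## Working session

There is one attempt and no reset: what is moved stays moved. The work goes in short steps, Python scripts to look and compute and a shell command to move; the robot and the scene stay as the last step left them, time stands still between calls to the robot, and variables do not carry over. Pictures are saved under pics/ and viewed, at most 10 in all, crops included, and the job is handed in when it is done.

```bash
ls; mkdir -p pics; python3 - <<'E'
from rig import *
import cv2,numpy as np
for n in("scene","top"):
    im,d=get_image(n); cv2.imwrite(f"pics/{n}0.png",im[:,:,::-1]); np.savez(f"{n}0.npz",im=im,d=d)
    p=camera_params(n);print(n,np.round(p["mtx"],1).tolist(),p["dist_coeffs"],np.round(p["extrinsics"],3).tolist())
s=observe();print({k:(np.round(v,3).tolist()) for k,v in s.items()});print(tip_extent if not callable(tip_extent) else tip_extent())
E
```

```text
pics
scene [[366.5, 0.0, 321.6], [0.0, 366.5, 202.5], [0.0, 0.0, 1.0]] [-0.0600748  0.         0.         0.         0.       ] [[-0.13, 0.562, -0.816, 1.276], [0.991, 0.085, -0.1, 0.079], [0.013, -0.822, -0.569, 0.625], [0.0, 0.0, 0.0, 1.0]]
top [[435.5, 0.0, 313.4], [0.0, 435.5, 192.4], [0.0, 0.0, 1.0]] [-0.02231432  0.          0.          0.          0.        ] [[-0.008, -0.995, 0.098, 0.38], [-1.0, 0.009, 0.01, -0.045], [-0.011, -0.098, -0.995, 1.316], [0.0, 0.0, 0.0, 1.0]]
{'time_s': 0.1, 'q': [54.586, 21.838, 74.38, 0.002, 83.857, -12.335], 'qvel': [-0.016, -0.158, -0.158, 0.044, -0.148, 0.021], 'joint_efforts': [0.004, -44.922, -23.166, -0.0, 0.004, 0.0], 'position': [0.216, 0.506, 0.404], 'tool_rot': [[-0.92, 0.392, -0.001], [0.392, 0.92, -0.001], [0.0, -0.001, -1.0]], 'ft_force': [-0.117, 0.273, 0.395], 'wrist_torque': [-0.039, -0.056, -0.032], 'gripper_force': 0.0, 'grip_width': 0.085}
0.1734
```

View pics/top0.png

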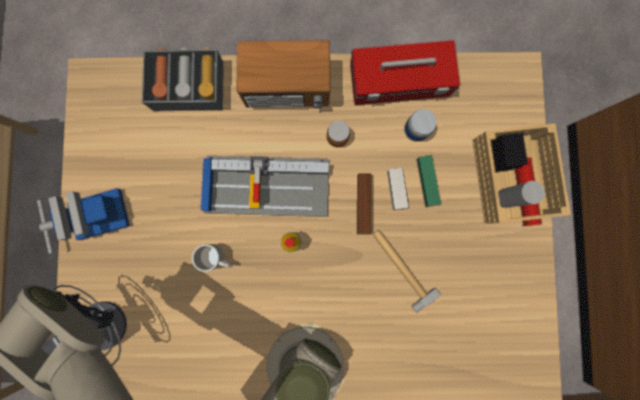

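View pics/scene0.png

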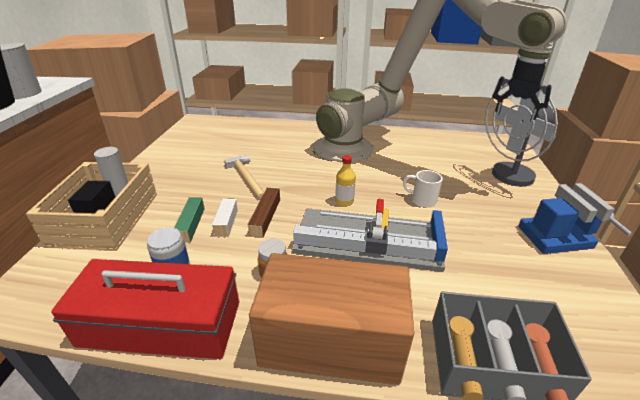

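The top view shows the jig at about (266,186), with its blue block on the left at (207,184) and the yellow stop and red lever at (256,190). The green sample is at (429,181), right of white (398,188) and oak (365,203). The bottle is at (290,241), the mug at (206,257) and the hammer at (408,270). Next I measure these.

```bash
cat > h.py <<'E'
import cv2,numpy as np
from rig import *
def rays(uv,P):
    n=cv2.undistortPoints(np.float64(uv).reshape(-1,1,2),P["mtx"],np.float64(P["dist_coeffs"])).reshape(-1,2)
    E=np.array(P["extrinsics"]);return E[:3,3],np.c_[n,np.ones(len(n))]@E[:3,:3].T
def onplane(uv,P,z):
    o,r=rays(uv,P);return o+r*((z-o[2])/r[:,2])[:,None]
def cloud(d,P,m):
    v,u=np.nonzero(m&(d>0));o,r=rays(np.c_[u,v],P);return o+r*d[v,u][:,None],np.c_[u,v]
def hsv(im):return cv2.cvtColor(im,cv2.COLOR_RGB2HSV)
def rng(H,lo,hi):return cv2.inRange(H,np.array(lo),np.array(hi))>0
G=([45,80,30],[85,255,255]);B=([100,120,40],[125,255,255]);Y=([20,140,120],[32,255,255])
def rect(p):
    c,s,a=cv2.minAreaRect(np.float32(p[:,:2]*1000));b=cv2.boxPoints((c,s,a))
    e=max((b[1]-b[0],b[2]-b[1]),key=np.linalg.norm);return np.round(c,1),np.round(s,1),round(np.degrees(np.arctan2(e[1],e[0]))%180,2)
E
python3 - <<'E'
from h import *
Z=np.load("top0.npz");im,d=Z["im"],Z["d"];P=camera_params("top");H=hsv(im)
def roi(u0,u1,v0,v1):
    m=np.zeros(d.shape,bool);m[v0:v1,u0:u1]=1;return m
def rep(n,m,z):
    p,uv=cloud(d,P,m);print(n,len(p),"z pct",np.round(np.percentile(p[:,2],[5,50,95]),3))
    k=abs(p[:,2]-z)<.012; q=onplane(uv[k],P,z);print("  rect at z",z,rect(q),"median",np.round(np.median(q,0),3))
rep("green",rng(H,*G)&roi(410,450,145,215),.042)
rep("blue",rng(H,*B)&roi(195,220,150,215),.062)
rep("yellow",rng(H,*Y)&roi(240,270,150,215),.057)
w=roi(380,412,160,215)&rng(H,[0,0,130],[180,70,255]);rep("white",w,.042)
rep("oak",roi(350,380,168,240)&rng(H,[0,60,20],[20,255,140]),.042)
r=roi(195,335,145,222);p,uv=cloud(d,P,r)
k=abs(p[:,2]-.055)<.007;print("rail",k.sum(),rect(p[k]))
k=(p[:,2]>.01)&(p[:,2]<.1);print("jig",rect(p[k]))
for n,R in(("bottle",roi(275,305,225,255)),("mug",roi(185,235,240,275)),("jar",roi(322,355,118,148)),("can",roi(400,440,105,142))):
    p,uv=cloud(d,P,R);k=p[:,2]>.06;print(n,np.round(p[k].min(0),3),np.round(p[k].max(0),3))
E
```

```text
green 644 z pct [0.031 0.042 0.046]
  rect at z 0.042 (array([ 538.6, -371.5]), array([142.4,  38.2]), np.float32(8.52)) median [ 0.539 -0.372  0.042]
blue 429 z pct [0.044 0.061 0.065]
  rect at z 0.062 (array([530.1, 279. ]), array([ 23. , 149.7]), np.float32(177.81)) median [0.528 0.279 0.062]
yellow 145 z pct [0.052 0.056 0.061]
  rect at z 0.057 (array([509.6, 148.1]), array([99. , 28.5]), np.float32(11.52)) median [0.495 0.149 0.057]
white 616 z pct [0.025 0.042 0.046]
  rect at z 0.042 (array([ 515.7, -280.7]), array([121. ,  41.6]), np.float32(7.06)) median [ 0.515 -0.281  0.042]
oak 1003 z pct [0.001 0.041 0.046]
  rect at z 0.042 (array([ 472.1, -180.2]), array([ 40.9, 179.5]), np.float32(178.8)) median [ 0.47  -0.181  0.042]
rail 1556 (array([537.2, 111.5]), array([153.6, 377.5]), np.float32(91.74))
jig (array([545.5, 102.8]), array([394.2, 214. ]), np.float32(89.45))
bottle [0.337 0.006 0.06 ] [0.39  0.059 0.157]
mug [0.282 0.212 0.06 ] [0.355 0.312 0.09 ]
jar [ 0.65  -0.135  0.06 ] [ 0.711 -0.076  0.087]
can [ 0.661 -0.387  0.061] [ 0.74  -0.31   0.103]
```

```bash
python3 -m creep '[{"jaw":-1,"travel":[285,-367,-30],"roll":0.365},{"jaw":-1,"travel":[285,-367,-30],"roll":0.365},{"jaw":-1,"travel":[285,-367,-30],"roll":0.365},{"jaw":-1,"travel":[285,-367,-30],"roll":0.365},{"jaw":-1,"travel":[285,-367,-30],"roll":0.365},{"jaw":-1,"travel":[285,-367,-30],"roll":0.365},{"jaw":-1,"travel":[285,-367,-30],"roll":0.365},{"jaw":-1,"travel":[285,-367,-30],"roll":0.365},{"jaw":-1,"travel":[285,-367,-30],"roll":0.365},{"jaw":-1,"travel":[285,-367,-30],"roll":0.365},{"jaw":-1,"travel":[285,-367,-30],"roll":0.365},{"jaw":-1,"travel":[285,-367,-30],"roll":0.365}]'
python3 - <<'E'
from h import *
s=observe();P=camera_params("wrist");im,d=get_image("wrist");cv2.imwrite("pics/w1.png",im[:,:,::-1]);np.savez("w1.npz",im=im,d=d,**P)
print(s["position"],s["tool_rot"],s["q"],s["time_s"],P["extrinsics"])
E
```

```text
time_s: 1.3
position: [0.5005, 0.1388, 0.3743]
tool_rot: [[-0.999, 0.039, -0.001], [0.039, 0.999, 0.0], [0.001, 0.0, -1.0]]
ft_force: [-0.2, 0.5, -0.1]
grip_width: 0.0851
gripper_force: 0.0
[0.50053912 0.13881756 0.37433653] [[-9.99246239e-01  3.88030855e-02 -1.12876546e-03]
 [ 3.88028780e-02  9.99246864e-01  2.05118339e-04]
 [ 1.13587457e-03  1.61164380e-04 -9.99999342e-01]] [ 2.42425071e+00  2.01990285e+01  8.21660948e+01  1.48176778e-02
  7.76989956e+01 -8.53551081e+01] 1.3 [[ 3.93688817e-02  9.48548983e-01  3.14173389e-01  4.19120892e-01]
 [ 9.99224731e-01 -3.74243177e-02 -1.22211554e-02  1.41938911e-01]
 [ 1.65360166e-04  3.14410953e-01 -9.49286956e-01  3.43064207e-01]
 [ 0.00000000e+00  0.00000000e+00  0.00000000e+00  1.00000000e+00]]
```

View pics/w1.png

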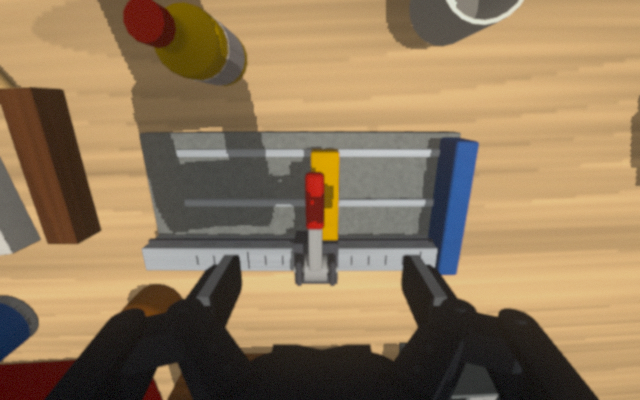

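The wrist view shows the red handle at (315,200), the yellow arm at (327,195), the blue block at (457,205) and the rail at row 255. All are clear of the open fingers.

```bash
python3 - <<'E'
from h import *
Z=np.load("w1.npz");im,d=Z["im"],Z["d"];P=dict(mtx=Z["mtx"],dist_coeffs=Z["dist_coeffs"],extrinsics=Z["extrinsics"]);H=hsv(im)
def rep(n,m,z,box):
    b=np.zeros(d.shape,bool);b[box[2]:box[3],box[0]:box[1]]=1
    p,uv=cloud(d,P,m&b);print(n,len(p),np.round(np.percentile(p[:,2],[5,50,95]),3))
    k=abs(p[:,2]-z)<.006;print("  ",rect(onplane(uv[k],P,z)),"depth:",rect(p[k]))
rep("red",rng(H,[0,120,60],[8,255,255])|rng(H,[172,120,60],[180,255,255]),.097,(290,340,160,250))
rep("yellow",rng(H,*Y),.057,(290,360,130,260))
rep("blue",rng(H,*B),.062,(420,490,120,290))
# strips and rail: white pixels
w=rng(H,[0,0,140],[180,60,255])
rep("strip far(-66)",w,.024,(170,300,140,165));rep("strip near(-14)",w,.024,(180,300,192,212));rep("rail",w,.055,(140,295,240,275))
E
```

```text
red 978 [0.094 0.096 0.098]
   (array([500.6, 132.1]), array([16.5, 53.5]), np.float32(177.86)) depth: (array([501.7, 132. ]), array([16.8, 53.3]), np.float32(177.86))
yellow 1547 [0.055 0.057 0.058]
   (array([510.3, 142.3]), array([28.7, 99.6]), np.float32(177.84)) depth: (array([511.2, 142.3]), array([28.9, 99.9]), np.float32(177.83))
blue 2828 [0.058 0.061 0.062]
   (array([530.4, 281.1]), array([ 23.9, 150.8]), np.float32(177.7)) depth: (array([531.1, 282.5]), array([ 22.8, 151.6]), np.float32(177.64))
strip far(-66) 706 [0.018 0.023 0.025]
   (array([463.6,  45.2]), array([139.8,   9.1]), np.float32(87.61)) depth: (array([464.2,  44.7]), array([140.8,   9.7]), np.float32(87.66))
strip near(-14) 49 [0.018 0.024 0.024]
   (array([528.6,  92.2]), array([18.1,  3.8]), np.float32(87.75)) depth: (array([529.3,  92.2]), array([ 6. , 18.3]), np.float32(90.85))
rail 2759 [0.053 0.054 0.055]
   (array([581. ,  14.4]), array([175.6,  29.3]), np.float32(88.06)) depth: (array([582.2,  13.6]), array([176.8,  30.2]), np.float32(87.71))
```

```bash
python3 -m creep '[{"jaw":-1,"travel":[0,-7,-50],"roll":0},{"jaw":-1,"travel":[0,-7,-100],"roll":0},{"jaw":-1,"travel":[0,-7,-129],"roll":0},{"jaw":-1,"travel":[0,-7,-129],"roll":0},{"jaw":1,"travel":[0,-7,-129],"roll":0},{"jaw":1,"travel":[0,-7,-129],"roll":0},{"jaw":1,"travel":[0,-7,-129],"roll":0},{"jaw":1,"travel":[0,-7,-129],"roll":0},{"jaw":1,"travel":[0,-7,-129],"roll":0},{"jaw":1,"travel":[0,-7,-129],"roll":0}]' 30
python3 - <<'E'
import numpy as np
a=np.linspace(0,1.65,12)
x=-84*np.cos(a)+16*np.sin(a)+84;z=84*np.sin(a)+16*np.cos(a)-16
print(np.round(np.c_[a,x*.9993,-x*.0384,z],1).tolist())
E
```

```text
time_s: 2.35
position: [0.5007, 0.132, 0.2465]
tool_rot: [[-0.999, 0.038, 0.001], [0.038, 0.999, 0.0], [-0.001, 0.0, -1.0]]
ft_force: [-1.2, 0.7, 6.7]
grip_width: 0.0174
gripper_force: 34.3
[[0.0, 0.0, -0.0, 0.0], [0.2, 3.3, -0.1, 12.4], [0.3, 8.5, -0.3, 24.1], [0.4, 15.3, -0.6, 34.9], [0.6, 23.7, -0.9, 44.6], [0.8, 33.4, -1.3, 53.0], [0.9, 44.3, -1.7, 59.7], [1.0, 56.0, -2.2, 64.8], [1.2, 68.4, -2.6, 68.1], [1.3, 81.2, -3.1, 69.5], [1.5, 94.0, -3.6, 68.9], [1.6, 106.5, -4.1, 66.5]]
```

```bash
python3 -m creep '[{"jaw":1,"travel":[1,0,6],"roll":0},{"jaw":1,"travel":[3,0,12],"roll":0},{"jaw":1,"travel":[8,0,24],"roll":0},{"jaw":1,"travel":[15,-1,35],"roll":0},{"jaw":1,"travel":[24,-1,45],"roll":0},{"jaw":1,"travel":[33,-1,53],"roll":0},{"jaw":1,"travel":[44,-2,60],"roll":0},{"jaw":1,"travel":[56,-2,65],"roll":0},{"jaw":1,"travel":[68,-3,68],"roll":0},{"jaw":1,"travel":[81,-3,69],"roll":0},{"jaw":1,"travel":[94,-4,69],"roll":0},{"jaw":1,"travel":[101,-4,68],"roll":0}]' 30
python3 - <<'E'
from h import *
im,d=get_image("scene");cv2.imwrite("pics/s2.png",im[170:290,260:480,::-1].repeat(3,0).repeat(3,1))
E
```

```text
time_s: 3.55
position: [0.6016, 0.128, 0.3147]
tool_rot: [[-0.999, 0.038, -0.002], [0.038, 0.999, -0.0], [0.002, -0.0, -1.0]]
ft_force: [-5.4, -0.7, 6.2]
grip_width: 0.0169
gripper_force: 31.6
```

View pics/s2.png

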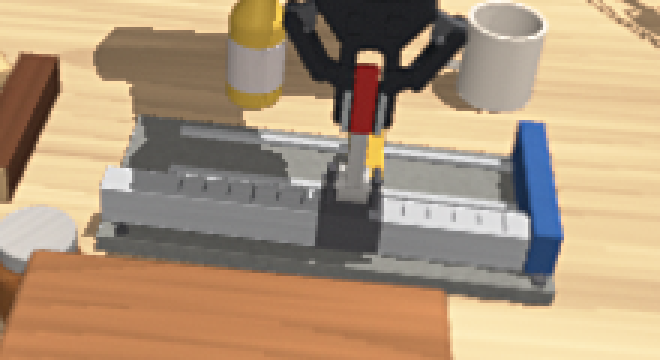

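The lever stands up between the pads (crop position (365,95)). Next I drag the stop 75 mm towards jig -y, release and rise.

```bash
python3 -m creep '[{"jaw":1,"travel":[0,-6,0],"roll":0},{"jaw":1,"travel":[-1,-16,0],"roll":0},{"jaw":1,"travel":[-1,-28,0],"roll":0},{"jaw":1,"travel":[-2,-42,0],"roll":0},{"jaw":1,"travel":[-2,-56,0],"roll":0},{"jaw":1,"travel":[-3,-68,0],"roll":0},{"jaw":1,"travel":[-3,-75,0],"roll":0},{"jaw":1,"travel":[-3,-75,0],"roll":0}]'
python3 -m creep '[{"jaw":-0.3,"travel":[0,0,0],"roll":0},{"jaw":-0.3,"travel":[0,0,0],"roll":0},{"jaw":-0.3,"travel":[0,0,0],"roll":0},{"jaw":-0.3,"travel":[0,0,0],"roll":0},{"jaw":-0.3,"travel":[0,0,40],"roll":0},{"jaw":-0.3,"travel":[0,0,80],"roll":0},{"jaw":-0.3,"travel":[0,0,80],"roll":0}]'
```

```text
time_s: 4.4
position: [0.5984, 0.0511, 0.3146]
tool_rot: [[-0.999, 0.039, 0.001], [0.039, 0.999, -0.001], [-0.001, -0.001, -1.0]]
ft_force: [-2.7, -2.0, 6.2]
grip_width: 0.0173
gripper_force: 31.5
time_s: 5.1
position: [0.5987, 0.0531, 0.3992]
tool_rot: [[-0.999, 0.037, 0.01], [0.037, 0.999, -0.001], [-0.01, -0.001, -1.0]]
ft_force: [0.3, -0.4, 0.2]
grip_width: 0.0552
gripper_force: 0.0
```

```bash
python3 -m creep '[{"jaw":-0.6,"travel":[-10,-50,0],"roll":0.187},{"jaw":-0.6,"travel":[-60,-424,-30],"roll":0.187},{"jaw":-0.6,"travel":[-60,-424,-30],"roll":0.187},{"jaw":-0.6,"travel":[-60,-424,-30],"roll":0.187},{"jaw":-0.6,"travel":[-60,-424,-30],"roll":0.187},{"jaw":-0.6,"travel":[-60,-424,-30],"roll":0.187},{"jaw":-0.6,"travel":[-60,-424,-30],"roll":0.187},{"jaw":-0.6,"travel":[-60,-424,-30],"roll":0.187},{"jaw":-0.6,"travel":[-60,-424,-30],"roll":0.187},{"jaw":-0.6,"travel":[-60,-424,-30],"roll":0.187},{"jaw":-0.6,"travel":[-60,-424,-30],"roll":0.187},{"jaw":-0.6,"travel":[-60,-424,-30],"roll":0.187}]'
python3 - <<'E'
from h import *
s=observe();P=camera_params("wrist");im,d=get_image("wrist");cv2.imwrite("pics/w3.png",im[:,:,::-1]);np.savez("w3.npz",im=im,d=d,**P)
H=hsv(im);p,uv=cloud(d,P,rng(H,*G));k=abs(p[:,2]-.042)<.006
print(len(p),k.sum(),rect(onplane(uv[k],P,.042)),rect(p[k]),s["position"],np.degrees(np.arctan2(s["tool_rot"][1][1],s["tool_rot"][0][1])),s["q"],s["grip_width"])
E
```

```text
time_s: 6.3
position: [0.5389, -0.3699, 0.3636]
tool_rot: [[-0.989, -0.15, -0.0], [-0.15, 0.989, 0.0], [0.0, 0.001, -1.0]]
ft_force: [-0.3, 0.5, 0.9]
grip_width: 0.0681
gripper_force: 0.0
4207 4207 (array([ 538.1, -374.1]), array([144.7,  37.1]), np.float32(8.35)) (array([ 538.5, -374. ]), array([145.4,  37.2]), np.float32(8.34)) [ 0.53892643 -0.36989324  0.3636201 ] 98.61835144179584 [-4.48207384e+01  3.40109005e+01  6.00524959e+01  9.10132125e-03
  8.59661936e+01 -1.43439735e+02] 0.06814550164739329
```

View pics/w3.png

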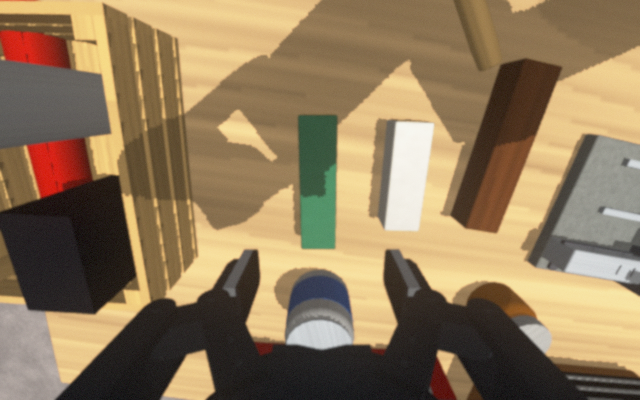

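The green batten runs (318,115)–(318,248), lies between the fingers' lines, and has clearance to white at (408,175). Descending to grip it.

```bash
python3 -m creep '[{"jaw":-0.6,"travel":[-1,-4,-50],"roll":-0.004},{"jaw":-0.6,"travel":[-1,-4,-100],"roll":-0.004},{"jaw":-0.6,"travel":[-1,-4,-145],"roll":-0.004},{"jaw":-0.6,"travel":[-1,-4,-179],"roll":-0.004},{"jaw":-0.6,"travel":[-1,-4,-179],"roll":-0.004},{"jaw":1,"travel":[-1,-4,-179],"roll":-0.004},{"jaw":1,"travel":[-1,-4,-179],"roll":-0.004},{"jaw":1,"travel":[-1,-4,-179],"roll":-0.004},{"jaw":1,"travel":[-1,-4,-179],"roll":-0.004},{"jaw":1,"travel":[-1,-4,-179],"roll":-0.004},{"jaw":1,"travel":[-1,-4,-179],"roll":-0.004}]' 40
python3 -m creep '[{"jaw":1,"travel":[0,0,40],"roll":0},{"jaw":1,"travel":[0,0,90],"roll":0},{"jaw":1,"travel":[0,0,140],"roll":0},{"jaw":1,"travel":[0,0,180],"roll":0},{"jaw":1,"travel":[0,0,180],"roll":0}]'
```

```text
time_s: 7.45
position: [0.5381, -0.3751, 0.1876]
tool_rot: [[-0.989, -0.145, 0.004], [-0.145, 0.989, -0.003], [-0.003, -0.004, -1.0]]
ft_force: [1.4, 0.8, 7.1]
grip_width: 0.0391
gripper_force: 43.0
time_s: 7.95
position: [0.5374, -0.3746, 0.3728]
tool_rot: [[-0.989, -0.145, 0.01], [-0.145, 0.989, -0.01], [-0.008, -0.011, -1.0]]
ft_force: [-0.2, 0.0, -2.8]
grip_width: 0.0393
gripper_force: 42.0
```

```bash
python3 -m creep '[{"jaw":1,"travel":[-40,562,40],"roll":-0.14},{"jaw":1,"travel":[-40,562,40],"roll":-0.29},{"jaw":1,"travel":[-40,562,40],"roll":-0.44},{"jaw":1,"travel":[-40,562,40],"roll":-0.59},{"jaw":1,"travel":[-40,562,40],"roll":-0.73},{"jaw":1,"travel":[-40,562,40],"roll":-0.88},{"jaw":1,"travel":[-40,562,40],"roll":-1.02},{"jaw":1,"travel":[-40,562,40],"roll":-1.17},{"jaw":1,"travel":[-40,562,40],"roll":-1.32},{"jaw":1,"travel":[-40,562,40],"roll":-1.46},{"jaw":1,"travel":[-40,562,40],"roll":-1.61},{"jaw":1,"travel":[-40,562,40],"roll":-1.755}]'
python3 -m creep '[{"jaw":1,"travel":[0,0,0],"roll":0},{"jaw":1,"travel":[0,0,0],"roll":0},{"jaw":1,"travel":[0,0,0],"roll":0}]'
python3 - <<'E'
from h import *
s=observe();P=camera_params("wrist");im,d=get_image("wrist");cv2.imwrite("pics/w4.png",im[:,:,::-1]);np.savez("w4.npz",im=im,d=d,**P)
print(np.degrees(np.arctan2(s["tool_rot"][1][1],s["tool_rot"][0][1])),s["q"])
H=hsv(im);p,uv=cloud(d,P,rng(H,*G));print(len(p),np.round(np.percentile(p,[2,50,98],axis=0),3));t=np.median(p[:,2]);k=abs(p[:,2]-t)<.005;print(rect(p[k]))
E
```

```text
time_s: 9.15
position: [0.4971, 0.1853, 0.4048]
tool_rot: [[-0.032, 0.999, 0.0], [0.999, 0.032, 0.0], [0.0, 0.0, -1.0]]
ft_force: [0.7, -0.7, -1.7]
grip_width: 0.0394
gripper_force: 42.0
time_s: 9.45
position: [0.498, 0.1827, 0.4044]
tool_rot: [[-0.038, 0.999, -0.0], [0.999, 0.038, -0.0], [-0.0, -0.0, -1.0]]
ft_force: [0.3, 0.3, -1.2]
grip_width: 0.0392
gripper_force: 41.9
2.1886850180575865 [ 7.35685029e+00  1.98579963e+01  7.74486785e+01 -2.07500452e-02
  8.27071068e+01  5.17079954e+00]
18584 [[0.478 0.149 0.257]
 [0.497 0.212 0.258]
 [0.516 0.254 0.26 ]]
(array([496.7, 199.9]), array([ 40.3, 112.4]), np.float32(92.65))
```

View pics/w4.png

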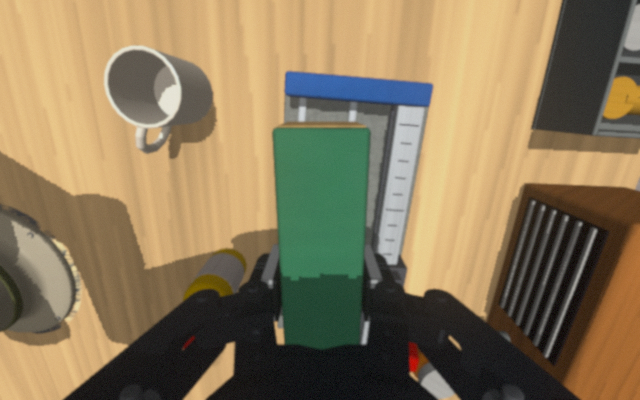

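The sample hangs level, (275–370,125–345), with the end block ahead at row 90. The yaw is 4.4° short, so I correct it and lower to just above the strips.

```bash
python3 -m creep '[{"jaw":1,"travel":[0,5,-30],"roll":-0.08},{"jaw":1,"travel":[0,5,-70],"roll":-0.08},{"jaw":1,"travel":[0,5,-120],"roll":-0.08},{"jaw":1,"travel":[0,5,-160],"roll":-0.08},{"jaw":1,"travel":[0,5,-178],"roll":-0.08},{"jaw":1,"travel":[0,5,-178],"roll":-0.08},{"jaw":1,"travel":[0,5,-178],"roll":-0.08}]'
python3 - <<'E'
from h import *
s=observe();P=camera_params("wrist");im,d=get_image("wrist");cv2.imwrite("pics/w5.png",im[:,:,::-1])
H=hsv(im);p,uv=cloud(d,P,rng(H,*G));t=np.median(p[:,2]);k=abs(p[:,2]-t)<.005;print(t,rect(p[k]),np.round(np.percentile(p[k],[1,99],axis=0),3))
b=rng(H,*B);b[:, :]&=True;p,uv=cloud(d,P,b);k=abs(p[:,2]-.062)<.006;k&=abs(p[:,1]-.28)<.04;print("blue",rect(p[k]),rect(onplane(uv[k],P,.062)))
E
```

```text
time_s: 10.2
position: [0.4986, 0.1878, 0.2272]
tool_rot: [[0.043, 0.999, 0.001], [0.999, -0.043, 0.0], [0.0, 0.001, -1.0]]
ft_force: [-0.4, 0.1, -1.2]
grip_width: 0.0396
gripper_force: 41.8
0.0810868721037071 (array([499.2, 204.8]), array([112.6,  40.6]), np.float32(86.97)) [[0.48  0.153 0.08 ]
 [0.519 0.26  0.083]]
blue (array([532.9, 283.7]), array([ 23.5, 153.6]), np.float32(177.68)) (array([532.1, 283.5]), array([ 23.1, 150.3]), np.float32(177.7))
```

View pics/w5.png

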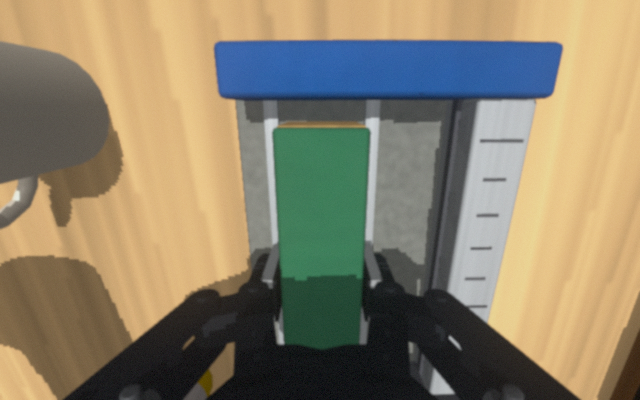

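The sample is straight over the channel: its sides at columns 275 and 370 sit between the strips at 270 and 373, with about an 8 mm gap to the block. I lower it, then approach the block.

```bash
python3 -m creep '[{"jaw":1,"travel":[0,0,-8],"roll":0.005},{"jaw":1,"travel":[0,0,-15],"roll":0.005},{"jaw":1,"travel":[0,0,-19],"roll":0.005},{"jaw":1,"travel":[0,0,-20],"roll":0.005},{"jaw":1,"travel":[0,0,-20],"roll":0.005},{"jaw":1,"travel":[0,3,-20],"roll":0.005},{"jaw":1,"travel":[0,5,-20],"roll":0.005},{"jaw":1,"travel":[0,6,-20],"roll":0.005},{"jaw":1,"travel":[0,6,-20],"roll":0.005}]'
python3 -m creep '[{"jaw":1,"travel":[0,1,0],"roll":0},{"jaw":1,"travel":[0,1,0],"roll":0}]'
python3 -m creep '[{"jaw":1,"travel":[0,1,0],"roll":0},{"jaw":1,"travel":[0,1,0],"roll":0}]'
```

```text
time_s: 11.15
position: [0.498, 0.1947, 0.2065]
tool_rot: [[0.037, 0.999, 0.0], [0.999, -0.037, 0.0], [0.0, 0.0, -1.0]]
ft_force: [-0.5, 0.1, -1.4]
grip_width: 0.0398
gripper_force: 41.8
time_s: 11.35
position: [0.498, 0.1955, 0.2065]
tool_rot: [[0.037, 0.999, 0.0], [0.999, -0.037, 0.0], [0.0, 0.0, -1.0]]
ft_force: [0.1, 0.6, -1.1]
grip_width: 0.0394
gripper_force: 41.8
time_s: 11.55
position: [0.498, 0.1965, 0.2065]
tool_rot: [[0.037, 0.999, -0.0], [0.999, -0.037, 0.0], [0.0, -0.0, -1.0]]
ft_force: [0.4, -0.5, -2.5]
grip_width: 0.0392
gripper_force: 41.8
```

```bash
for i in 1; do :; done; python3 -m creep '[{"jaw":1,"travel":[0,1,0],"roll":0},{"jaw":1,"travel":[0,1,0],"roll":0}]' | grep -E "pos|ft"
python3 -m creep '[{"jaw":1,"travel":[0,0,-1],"roll":0},{"jaw":1,"travel":[0,0,-1],"roll":0}]' | grep -E "pos|ft"
python3 -m creep '[{"jaw":1,"travel":[0,1,0],"roll":0},{"jaw":1,"travel":[0,1,0],"roll":0}]' | grep -E "pos|ft"
```

```text
position: [0.498, 0.1975, 0.2065]
ft_force: [0.3, -0.4, -2.1]
position: [0.4981, 0.1975, 0.2057]
ft_force: [-1.6, 0.7, 1.9]
position: [0.4981, 0.1984, 0.2057]
ft_force: [-0.1, -2.2, 2.5]
```

```bash
python3 -m creep '[{"jaw":1,"travel":[0,1,0],"roll":0},{"jaw":1,"travel":[0,1,0],"roll":0}]' | grep -E "pos|ft"
```

```text
position: [0.4982, 0.1994, 0.2057]
ft_force: [0.5, -2.6, 3.6]
```

```bash
python3 -m creep '[{"jaw":1,"travel":[0,1,0],"roll":0},{"jaw":1,"travel":[0,1,0],"roll":0}]' | grep -E "pos|ft"
```

```text
position: [0.4982, 0.1998, 0.2057]
ft_force: [0.1, -8.8, 5.1]
```

Contact with the block shows as -8.8 N. Now I release, rise and go back to the lever.

```bash
python3 -m creep '[{"jaw":0.1,"travel":[0,0,0],"roll":0},{"jaw":-0.3,"travel":[0,0,0],"roll":0},{"jaw":-0.3,"travel":[0,0,0],"roll":0},{"jaw":-0.3,"travel":[0,0,0],"roll":0},{"jaw":-0.3,"travel":[0,0,30],"roll":0},{"jaw":-0.3,"travel":[0,0,80],"roll":0},{"jaw":-0.3,"travel":[0,0,130],"roll":0},{"jaw":-0.3,"travel":[0,0,180],"roll":0},{"jaw":-0.3,"travel":[0,0,215],"roll":0},{"jaw":-0.3,"travel":[0,0,215],"roll":0}]'
python3 -m creep '[{"jaw":-0.3,"travel":[10,-15,0],"roll":0.14},{"jaw":-0.3,"travel":[20,-30,0],"roll":0.28},{"jaw":-0.3,"travel":[30,-45,0],"roll":0.42},{"jaw":-0.3,"travel":[40,-60,0],"roll":0.56},{"jaw":-0.3,"travel":[50,-75,0],"roll":0.7},{"jaw":-0.3,"travel":[60,-90,0],"roll":0.84},{"jaw":-0.3,"travel":[70,-105,0],"roll":0.98},{"jaw":-0.3,"travel":[80,-120,0],"roll":1.12},{"jaw":-0.3,"travel":[90,-135,0],"roll":1.26},{"jaw":-0.3,"travel":[100,-149,0],"roll":1.4},{"jaw":-0.3,"travel":[100,-149,0],"roll":1.54},{"jaw":-0.3,"travel":[100,-149,0],"roll":1.571}]'
python3 - <<'E'
from h import *
s=observe();P=camera_params("wrist");im,d=get_image("wrist");cv2.imwrite("pics/w6.png",im[:,:,::-1]);H=hsv(im)
print(s["position"],np.degrees(np.arctan2(s["tool_rot"][1][1],s["tool_rot"][0][1])))
p,uv=cloud(d,P,rng(H,*G));k=abs(p[:,2]-.06)<.006;print("green",rect(onplane(uv[k],P,.06)))
p,uv=cloud(d,P,rng(H,*B));k=(abs(p[:,2]-.062)<.006);print("blue",rect(onplane(uv[k],P,.062)))
p,uv=cloud(d,P,rng(H,*Y));k=abs(p[:,2]-.057)<.006;print("yellow",rect(onplane(uv[k],P,.057)))
p,uv=cloud(d,P,rng(H,[0,150,60],[8,255,255])|rng(H,[172,150,60],[180,255,255]));k=(p[:,2]>.1)&(abs(p[:,1]-.05)<.06);print("red",k.sum(),np.round(np.percentile(p[k],[2,50,98],axis=0),3))
E
```

```text
time_s: 13.55
position: [0.4978, 0.2007, 0.4254]
tool_rot: [[0.037, 0.999, 0.01], [0.999, -0.037, 0.002], [0.002, 0.01, -1.0]]
ft_force: [0.2, 0.7, -0.7]
grip_width: 0.0559
gripper_force: 0.0
time_s: 14.75
position: [0.5984, 0.0511, 0.419]
tool_rot: [[-0.999, 0.033, -0.002], [0.033, 0.999, 0.001], [0.002, 0.001, -1.0]]
ft_force: [-0.5, -0.1, -0.2]
grip_width: 0.0556
gripper_force: 0.0
[0.59836936 0.05109136 0.41898809] 88.09049251084957
green (array([498.5, 198.2]), array([148.3,  39.5]), np.float32(88.32))
blue (array([627.9,   3.3]), array([144.9, 661. ]), np.float32(108.93))
yellow (array([652.8, 157.5]), array([439.4,  78.5]), np.float32(32.82))
red 461 [[ 0.576 -0.009  0.158]
 [ 0.581  0.05   0.186]
 [ 0.608  0.059  0.319]]
```

View pics/w6.png

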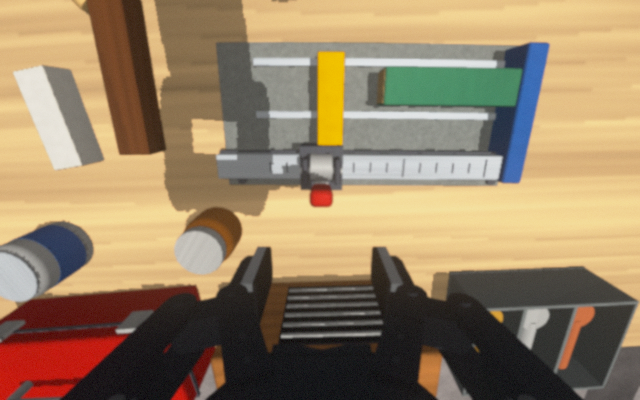

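The lever is upright at (321,196) and directly below the gripper. The green sample lies in the channel against the blue block, (380–522,87), and the stop face at column 344 has a gap left to close. I re-grip the lever and slide it.

```bash
python3 -m creep '[{"jaw":-0.3,"travel":[0,0,-50],"roll":-0.005},{"jaw":-0.3,"travel":[0,0,-90],"roll":-0.005},{"jaw":-0.3,"travel":[0,0,-104],"roll":-0.005},{"jaw":-0.3,"travel":[0,0,-104],"roll":-0.005},{"jaw":1,"travel":[0,0,-104],"roll":-0.005},{"jaw":1,"travel":[0,0,-104],"roll":-0.005},{"jaw":1,"travel":[0,0,-104],"roll":-0.005},{"jaw":1,"travel":[0,0,-104],"roll":-0.005},{"jaw":1,"travel":[0,0,-104],"roll":-0.005}]' 30
python3 -m creep '[{"jaw":1,"travel":[0,4,0],"roll":0},{"jaw":1,"travel":[0,10,0],"roll":0},{"jaw":1,"travel":[1,17,0],"roll":0},{"jaw":1,"travel":[1,23,0],"roll":0},{"jaw":1,"travel":[1,28,0],"roll":0},{"jaw":1,"travel":[1,30,0],"roll":0},{"jaw":1,"travel":[1,30,0],"roll":0}]'
python3 - <<'E'
from h import *
P=camera_params("wrist");im,d=get_image("wrist");cv2.imwrite("pics/w7.png",im[:,:,::-1]);H=hsv(im);b=np.zeros(d.shape,bool);b[:250,150:640]=1
p,uv=cloud(d,P,rng(H,*G)&b);k=abs(p[:,2]-.06)<.006;print("green",rect(onplane(uv[k],P,.06)))
p,uv=cloud(d,P,rng(H,*Y)&b);k=abs(p[:,2]-.057)<.006;print("yellow",rect(onplane(uv[k],P,.057)))
p,uv=cloud(d,P,rng(H,*B)&b);k=abs(p[:,2]-.062)<.006;print("blue",rect(onplane(uv[k],P,.062)))
E
```

```text
time_s: 15.7
position: [0.5981, 0.0515, 0.3178]
tool_rot: [[-0.999, 0.042, 0.003], [0.042, 0.999, -0.0], [-0.003, -0.0, -1.0]]
ft_force: [-0.8, 0.5, 6.2]
grip_width: 0.0176
gripper_force: 30.4
time_s: 16.4
position: [0.5993, 0.0815, 0.3178]
tool_rot: [[-0.999, 0.042, 0.003], [0.042, 0.999, -0.0], [-0.003, -0.0, -1.0]]
ft_force: [1.3, -0.2, 5.8]
grip_width: 0.0172
gripper_force: 30.5
green (array([498.3, 197.7]), array([148.7,  39.4]), np.float32(88.18))
yellow (array([509.7,  95. ]), array([29.4, 98.9]), np.float32(177.29))
blue (array([532. , 279.3]), array([ 27.5, 150.2]), np.float32(177.58))
```

```bash
python3 -m creep '[{"jaw":1,"travel":[0,4,0],"roll":0},{"jaw":1,"travel":[0,8,0],"roll":0},{"jaw":1,"travel":[0,9,0],"roll":0},{"jaw":1,"travel":[0,9,0],"roll":0}]' | grep -E "pos|ft"
python3 -m creep '[{"jaw":1,"travel":[0,1,0],"roll":0},{"jaw":1,"travel":[0,1,0],"roll":0}]' | grep -E "pos|ft"
```

```text
position: [0.5994, 0.0903, 0.3178]
ft_force: [1.1, -1.1, 6.1]
position: [0.5994, 0.0912, 0.3178]
ft_force: [1.9, -2.1, 5.8]
```

```bash
python3 -m creep '[{"jaw":1,"travel":[0,1,0],"roll":0},{"jaw":1,"travel":[0,1,0],"roll":0}]' | grep -E "pos|ft"
```

```text
position: [0.5994, 0.0922, 0.3179]
ft_force: [0.9, -1.2, 4.6]
```

```bash
python3 -m creep '[{"jaw":1,"travel":[0,1,0],"roll":0},{"jaw":1,"travel":[0,1,0],"roll":0}]' | grep -E "pos|ft|force"
```

```text
position: [0.5994, 0.0932, 0.3179]
ft_force: [2.2, -2.7, 4.9]
gripper_force: 30.4
```

```bash
python3 -m creep '[{"jaw":1,"travel":[0,1,0],"roll":0},{"jaw":1,"travel":[0,1,0],"roll":0}]' | grep -E "pos|ft|force"
```

```text
position: [0.5994, 0.0942, 0.3178]
ft_force: [1.3, -1.5, 4.6]
gripper_force: 30.4
```

```bash
python3 -m creep '[{"jaw":1,"travel":[0,1,0],"roll":0},{"jaw":1,"travel":[0,1,0],"roll":0}]' | grep -E "pos|ft|force"
```

```text
position: [0.5995, 0.0949, 0.3179]
ft_force: [2.1, -4.2, 5.4]
gripper_force: 30.5
```

```bash
python3 -m creep '[{"jaw":1,"travel":[0,1,0],"roll":0},{"jaw":1,"travel":[0,1,0],"roll":0}]' | grep -E "pos|ft|force"
```

```text
position: [0.5995, 0.0954, 0.3179]
ft_force: [0.5, -8.2, 4.6]
gripper_force: 30.6
```

The stop is snug, with -8 N at the last millimetre. Now I compute the closing arc at constant jig y.

```bash
python3 - <<'E'
import numpy as np
a=np.array([1.45,1.3,1.15,1.,.85,.7,.55,.4,.3,.2,.12,.06,0,-.03]);r=87
f=lambda a:(-r*np.cos(a)+16*np.sin(a),r*np.sin(a)+16*np.cos(a))
x,z=np.array(f(a))-np.array(f(1.58))[:,None]
print(np.round(np.c_[a,x*.9993,-x*.0384,z],1).tolist())
E
```

```text
[[1.4, -11.4, 0.4, 1.4], [1.3, -24.6, 0.9, 1.3], [1.2, -37.7, 1.4, -0.9], [1.0, -50.3, 1.9, -5.0], [0.8, -62.2, 2.4, -10.9], [0.7, -73.0, 2.8, -18.6], [0.6, -82.5, 3.2, -27.7], [0.4, -90.6, 3.5, -38.2], [0.3, -95.1, 3.7, -45.9], [0.2, -98.8, 3.8, -53.9], [0.1, -101.2, 3.9, -60.5], [0.1, -102.6, 3.9, -65.7], [0.0, -103.7, 4.0, -70.8], [-0.0, -104.2, 4.0, -73.5]]
```

```bash
python3 -m creep '[{"jaw":1,"travel":[-11,0.4,1],"roll":0},{"jaw":1,"travel":[-25,1,1],"roll":0},{"jaw":1,"travel":[-38,1.4,-1],"roll":0},{"jaw":1,"travel":[-50,1.9,-5],"roll":0},{"jaw":1,"travel":[-62,2.4,-11],"roll":0},{"jaw":1,"travel":[-73,2.8,-19],"roll":0},{"jaw":1,"travel":[-82.5,3.2,-28],"roll":0},{"jaw":1,"travel":[-90,3.5,-38],"roll":0},{"jaw":1,"travel":[-92,3.6,-41],"roll":0},{"jaw":1,"travel":[-92,3.6,-41],"roll":0}]'
```

```text
time_s: 19.05
position: [0.5074, 0.099, 0.2759]
tool_rot: [[-0.999, 0.042, 0.002], [0.042, 0.999, -0.003], [-0.003, -0.003, -1.0]]
ft_force: [0.9, -10.1, 0.2]
grip_width: 0.0169
gripper_force: 31.6
```

```bash
python3 -m creep '[{"jaw":1,"travel":[-3,0.1,-5],"roll":0},{"jaw":1,"travel":[-7,0.2,-13],"roll":0},{"jaw":1,"travel":[-9,0.3,-20],"roll":0},{"jaw":1,"travel":[-11,0.3,-25],"roll":0},{"jaw":1,"travel":[-12,0.4,-30],"roll":0},{"jaw":1,"travel":[-12,0.4,-31],"roll":0},{"jaw":1,"travel":[-12,0.4,-31],"roll":0}]'
```

```text
time_s: 19.75
position: [0.4959, 0.0994, 0.2484]
tool_rot: [[-0.999, 0.042, 0.008], [0.042, 0.999, -0.003], [-0.008, -0.003, -1.0]]
ft_force: [-6.7, -11.2, 33.3]
grip_width: 0.0173
gripper_force: 37.9
```

The 33 N is far over the 4 N that closing needs, so the lever is on its down stop. I ease off, release, rise and check.

```bash
python3 -m creep '[{"jaw":1,"travel":[0,0,1],"roll":0},{"jaw":0.3,"travel":[0,0,2],"roll":0},{"jaw":-0.3,"travel":[0,0,2],"roll":0},{"jaw":-0.3,"travel":[0,0,2],"roll":0},{"jaw":-0.3,"travel":[0,0,2],"roll":0},{"jaw":-0.3,"travel":[0,0,30],"roll":0},{"jaw":-0.3,"travel":[0,0,80],"roll":0},{"jaw":-0.3,"travel":[0,0,130],"roll":0},{"jaw":-0.3,"travel":[0,0,130],"roll":0},{"jaw":-0.3,"travel":[0,0,130],"roll":0}]'
python3 - <<'E'
from h import *
P=camera_params("wrist");im,d=get_image("wrist");cv2.imwrite("pics/w8.png",im[:,:,::-1]);H=hsv(im);b=np.zeros(d.shape,bool);b[:300,150:640]=1
for n,m,z in(("green",rng(H,*G),.06),("yellow",rng(H,*Y),.057),("blue",rng(H,*B),.062)):
    p,uv=cloud(d,P,m&b);k=abs(p[:,2]-z)<.006;print(n,rect(onplane(uv[k],P,z)))
p,uv=cloud(d,P,b&(rng(H,[0,120,60],[8,255,255])|rng(H,[172,120,60],[180,255,255])));k=(p[:,2]>.08)&(p[:,2]<.13);p=p[k];print("red",rect(p),"slope dz/dx",np.polyfit(p[:,0],p[:,2],1)[0],np.median(p[:,2]))
E
```

```text
time_s: 20.75
position: [0.4948, 0.1006, 0.375]
tool_rot: [[-0.999, 0.042, 0.002], [0.042, 0.999, 0.0], [-0.001, 0.0, -1.0]]
ft_force: [-1.2, 0.3, -0.8]
grip_width: 0.0556
gripper_force: 0.0
green (array([496.6, 198.3]), array([148.1,  40.5]), np.float32(87.54))
yellow (array([509.2, 108.8]), array([29., 99.]), np.float32(178.95))
blue (array([530.2, 280.7]), array([ 24.3, 150.4]), np.float32(177.64))
red (array([500.4,  97.6]), array([16.2, 53.5]), np.float32(177.92)) slope dz/dx 0.01928606251315277 0.09620030787379458
```

View pics/w8.png

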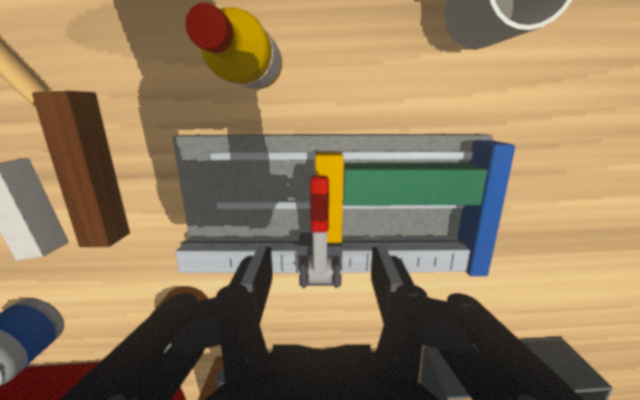

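```bash
python3 - <<'E'
from h import *
R=lambda H:rng(H,[0,120,60],[8,255,255])|rng(H,[172,120,60],[180,255,255])
Z=np.load("w1.npz");P1={k:Z[k] for k in("mtx","dist_coeffs","extrinsics")}
P=camera_params("wrist");im,d=get_image("wrist");b=np.zeros(d.shape,bool);b[100:250,280:345]=1
for n,i,dd,p in(("start",Z["im"],Z["d"],P1),("now",im,d,P)):
    c,_=cloud(dd,p,R(hsv(i))&b);c=c[(c[:,2]>.09)];print("red",n,np.polyfit(c[:,0],c[:,2],1)[0],np.median(c[:,2]))
b[:]=0;b[150:220,340:500]=1
c,_=cloud(d,P,rng(hsv(im),*G)&b);A=np.c_[c[:,:2],np.ones(len(c))];print("green plane",np.linalg.lstsq(A,c[:,2],rcond=None)[0][:2],np.median(c[:,2]))
T=np.load("top0.npz");im,d=get_image("top");D=np.abs(im.astype(int)-T["im"]).max(2)>60;D=cv2.morphologyEx(D.astype(np.uint8),cv2.MORPH_OPEN,np.ones((3,3)))
n,l,st,c=cv2.connectedComponentsWithStats(D);print([(np.round(c[i]).tolist(),int(st[i,4])) for i in range(1,n) if st[i,4]>25])
E
```

```text
red start 0.015902420004033736 0.09620199955143346
red now 0.01598451189885292 0.09621370013084452
green plane [ 0.10641353 -0.00740684] 0.05947117941163904
[([428.0, 181.0], 837), ([221.0, 163.0], 36), ([276.0, 166.0], 84), ([259.0, 189.0], 661), ([212.0, 190.0], 335), ([278.0, 186.0], 233), ([316.0, 274.0], 5885), ([221.0, 204.0], 97), ([219.0, 214.0], 32), ([254.0, 267.0], 1596), ([216.0, 232.0], 103), ([289.0, 242.0], 43), ([213.0, 256.0], 120), ([179.0, 288.0], 1603), ([19.0, 323.0], 1277), ([77.0, 305.0], 255), ([58.0, 312.0], 204), ([201.0, 305.0], 64), ([63.0, 337.0], 129), ([197.0, 347.0], 2550), ([300.0, 335.0], 563), ([335.0, 336.0], 106), ([103.0, 374.0], 1236), ([52.0, 364.0], 468), ([310.0, 358.0], 132), ([15.0, 372.0], 358), ([346.0, 379.0], 274), ([263.0, 381.0], 188), ([84.0, 378.0], 51), ([271.0, 389.0], 140), ([249.0, 382.0], 33), ([83.0, 394.0], 101)]
```

```bash
python3 - <<'E'
from h import *
P=camera_params("wrist");im,d=get_image("wrist");b=np.zeros(d.shape,bool);b[150:220,340:500]=1
c,_=cloud(d,P,rng(hsv(im),*G)&b)
for lo in np.arange(.472,.522,.006):
    k=(c[:,0]>=lo)&(c[:,0]<lo+.006);print(round(lo,3),k.sum(),np.round(np.percentile(c[k,2],[10,50,90]),4) if k.any() else "")
E
```

```text
0.472 253 [0.0423 0.055  0.0595]
0.478 979 [0.048  0.0591 0.0603]
0.484 799 [0.0587 0.0595 0.0605]
0.49 778 [0.0586 0.0596 0.0604]
0.496 772 [0.0587 0.0596 0.0604]
0.502 757 [0.0587 0.0595 0.0604]
0.508 711 [0.0587 0.0596 0.0604]
0.514 237 [0.0586 0.0595 0.0604]
0.52 0
```

The sample's top is level at 60 mm, the stop is snug, and the lever is back at its starting down height and slope. The robot touches nothing, so I hand in.

```bash
python3 -c "from rig import *;print(close_job())"
```

```text
the job is handed in; nothing more can be done
None
```

The job is handed in at about 21 s of the 72 s: the green sample lies flat in the channel against the blue end block, the stop was pushed snug against its other end, and only then was the lever flipped fully down. The gripper is clear of everything. I saw no sign that any other item moved, though I made no item-by-item check.

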